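# Hook the vial tray out from under the instrument shelf

## Task

The vial tray has been pushed in under the low instrument shelf, with its clip-on wire handle somewhere along its front, out of sight and out of the hand's reach. Take the tray hook from its rest, feel for the handle with it, catch it and draw the tray out until it bears firmly on its stop, never forcing the hook against tray or shelf; only the hook may touch the tray, and the glassware and jar nearby stay as they are. Leave the tray out at its stop and lay the hook back in its rest as it was.

Things in the scene. Friction and masses are not known exactly. Their poses are not given: they have to be found in the camera images.
- shelf: Low instrument shelf fixed to the bench: cream steel board 360 mm wide (y), 250 mm deep (x), top 90 mm high, on two olive side walls 12 mm thick; open at front and back. Clear height under it 74 mm, under its front lip 70 mm. Origin: on the bench under the middle of the front edge; x points level in under the shelf (away from the side where the tray comes out), y along the edge, z up.
- shelf_lip (a point): Middle of the lower edge of the shelf's turned-down front lip (4 mm thick), 70 mm above the bench; the hook has to pass under it. Axes as the shelf's.
- tray: Stainless vial tray on runners under the shelf, 230 mm wide (y), 190 deep (x), front wall 6 to 46 mm above the bench, holding 12 fixed vials. Origin: on the bench under the middle of the front wall's outer face; axes as the shelf's. It slides only along the shelf's x: origin at x = 40 mm in the shelf's frame when home, and starts 0 to 12 mm out of home. Drag about 3 N; it stays where it is left.
- tray_stop (a point): Where the tray's origin is when the tray just meets its outer stop: x = -70 mm in the shelf's frame, on the bench. The stop is a stiff rubber buffer inside the runners (it gives 1 mm or less at 10 N); on it the pull mounts at once from the 3 N drag, and 8 to 12 N is a firm bearing.
- tray_rim (a point): Middle of the top edge of the tray's front wall, 46 mm above the bench. Over this edge the wire handle is clipped, its centre anywhere within 42 mm to either side (along y) of this point: where is NOT measured and hidden by the shelf, so it must be felt for. Its sheet clip is 40 mm wide and covers the wall's face 3 mm thick from 32 to 48 mm above the bench; 8 N sideways would shift it.
- pivot_line (a point): The handle's pivot line (along y) where it crosses the tray's middle: 6 mm before the wall, 38 mm high. Handle: a U of 5 mm wire (spoilt by over 20 N), 32 mm wide outside, 22 inside, cross bar 24 mm from the pivot. Friction (0.3 N at the bar) holds it slanting out 20 to 52 degrees from straight down: bar 8 to 19 mm in front of the pivot, 23 to 15 mm below it. Pulled, it swings up into line.
- hook: The tray hook, 90 g: blue handle, 100 mm long (x), 20 wide (y), 18 high (z); from its front a 6 mm steel rod runs on in the handle's axis to x = 130 mm, where it is bent straight down (-z): the leg, 6 mm thick, round-ended, reaches 22 mm below the rod's axis. Origin: the handle's centre; x from handle to leg, z up. It lies level in its rest, leg down.
- hook_grip (a point): Centre of the hook's handle, where to grip it across its 20 mm width. Axes as the hook's.
- hook_end (a point): Lowest point of the hook's leg, at (130, 0, -22) mm from hook_grip; same axes.
- rest_seat (a point): Where hook_grip lies when the hook is in its rest, 45 mm above the bench; x towards the hook's leg, z up. The rest is a white holder fixed to the bench left or right of the shelf's front, base 190 x 60 x 6 mm, with two upright forks 10 mm thick (along x). The rear fork is 41 mm behind this point, under the handle: gap 27 mm wide, floor 36 mm and top 55 mm above the bench.
- rest_fork (a point): Middle of the floor of the rest's front fork, under the hook's rod, 95 mm ahead of rest_seat: gap 14 mm wide, floor 42 mm and top 61 mm above the bench; both forks have flared mouths. hook_end is 40 mm from here when the hook is seated.
- jar_mid (a point): Middle of a white jar with blue lid, 72 mm diameter, 105 mm tall, standing on the bench.
- beaker_mid (a point): Middle of an empty glass beaker, 66 mm diameter, 85 mm tall, standing on the shelf.
- flask_mid (a point): A point 45 mm above the base of a stoppered amber flask, 72 mm diameter, 98 mm tall, standing on the shelf.
- vial_mid (a point): Middle of a single pink vial, 23 mm diameter, 54 mm tall, standing on the bench in front of the shelf to one side, clear of the tray's path.
Not all that is in view belongs to the job. Leave any purple look-alike of the part that bears rest_seat alone. Of the things that look like the hook, the larger one is meant.

How it is judged:
By the outcome, as a careful person would: the job done as asked, in the order asked, and still so for the second after the job is handed in, with the robot touching nothing.
It also fails if it takes over 72 s, if anything falls off the work surface, if the arm or the gripper's body presses on something with over 40 N, if the wrist force passes 120 N, or if a joint passes its speed limit or range.

## Robot

A 6-joint arm with a two-finger parallel gripper is mounted at the origin on the work surface. World frame = base frame: x ahead of the robot, y to its left, z up, the work surface at z = 0. Lengths are in m, angles in rad, forces in N, time in s.
With the tool pointing down it reaches from about 0.3 to 0.775 m from the base axis. Payload 14.6 kg.
Tool frame: the origin (TCP) lies midway between the tips of the shut fingers; the grasp point (between the pads) lies 19 mm behind it (ctrl.grip_depth is the distance from the TCP to the grasp point, in m); z points along the fingers, x is the direction in which the jaws open and shut, and the axes are right-handed (so a half turn about z gives the same grasp; the last joint's range is limited). The gripper opens to 94 mm and grips with 3 to 60 N. Pads are 16 mm wide; open, the fingers measure 119 mm over their backs; the gripper's body (75 mm by 177 mm) begins 78 mm behind the grasp point.
Start: joints at [-0.067, 0.3, 1.521, -0, 1.321, -0.067], TCP at [0.55, -0, 0.205] pointing down, gripper open.
Joint ranges: [-3.03, 3.03], [-0.79, 2.21], [0.23, 2.52], [-1.04, 4.18], [0, 3.07], [-2.55, 2.55]. Speed limits (rad/s): [2.22, 2.22, 2.57, 3.14, 3.14, 3.14].

## Interface

Orientations are given as [roll, pitch, yaw] about the fixed x, y, z axes, in that order (R = Rz(yaw) Ry(pitch) Rx(roll)).
In Python, from station import ctrl gives the robot as it stands.
- The arm moves only by the tool play_rows, never from a script. Its argument "steps" is a list that holds one entry, the list of rows, each a list of 7 numbers: the shift along the tool's x, y, z in cm, then the turn, a rotation vector about the tool's x, y, z in rad, then the opening, from 0 (shut) to 1 (fully open). In form: [[[x, y, z, ax, ay, az, hand], ...]]. A call has 1 to 20 rows; each row is the pose to reach, as a shift and turn from the pose measured when the call began, along the tool's axes at that moment; what a row does not reach only later rows make up. A row lasts 1/12 s, in which the tool goes at most 41.7 mm and 7.16 degrees, less where a joint would pass 70% of its speed; a pose out of reach is approached as far as the arm can. A call with a gripper value outside its range is refused whole. The fingers move at their own pace and stop on an object; "force" is the grip in N (left out, the last holds). Time passes only in rows, so rows that repeat a pose let the fingers close. It gives the time, the measured TCP pose, the force and the opening at its end, in the units of the state.
- ctrl.get_obs(): the state, without advancing time (a new reading comes with each control period).
- ctrl.camera(name): name is "scene" or "side" or "wrist"; returns a dict with "frame" (400x640x3 uint8, blue, green, red), "fovy" (degrees; the focal length in pixels is half the picture's height over the tangent of half this angle, whatever the lens; pixels are square), "cx", "cy" (the principal point, pixels), "D" ([k1, k2, p1, p2, k3] as OpenCV has them; the pictures are not rectified), "world_to_cam" (4x4, takes a point from world to camera coordinates). Camera axes: x right, y up, looking along -z (the intrinsics and any distortion apply to the point x, -y, -z); pixel columns grow to the right and rows downward; lengths in m; the calibration is good to about 2 mm. A picture is of the moment at which its call begins. There is no depth.
- ctrl.hand_in(): hands the job in, once; it reports no verdict.
The state is a dict: "time_s": time; "qpos": joint angles; "joint_vel": joint speeds; "tau": joint torques, N m; "ee_pos": TCP position; "eef_rot": TCP orientation; "force": force on the tool from outside, world axes, zero at the start; "moment": the same for the moment, N m; "grip_width": finger opening in m.
Only numpy, scipy, OpenCV 4.12 (cv2) and the standard library are available. Lean on these libraries where they do the work, as an engineer would, in place of code of your own. Each camera call takes 0.05 s, during which the arm holds its last target. There are 200 camera calls.

## Working session

There is one attempt and no reset: what is moved stays moved. The work goes in short steps, Python scripts to look and compute and a tool call to move; the robot and the scene stay as the last step left them, time stands still between calls to the robot, and variables do not carry over. Pictures are saved under pics/ and viewed, about 8 in all and at most 12, crops included, and the job is handed in when it is done.

Besides the shell and the picture viewer there is one more tool, called after "Request:" as a command line: name --argument value ..., lists and objects as JSON in quotes. play_rows: Moves the arm, as the interface text tells. Its arguments: {"type":"object","properties":{"steps":{"type":"array"},"force":{"type":"number"}},"required":["steps"]}

```bash
ls; mkdir -p pics
cat > h.py <<'E'
import numpy as np, cv2
from station import ctrl
def cam(n):
    c=ctrl.camera(n); f=c["frame"]; H,W=f.shape[:2]
    fl=H/2/np.tan(np.radians(c["fovy"])/2)
    c["K"]=np.array([[fl,0,c["cx"]],[0,fl,c["cy"]],[0,0,1]]); return c
def ray(c,u,v):
    p=cv2.undistortPoints(np.array([[[u,v]]],float),c["K"],np.array(c["D"],float))[0,0]
    T=np.array(c["world_to_cam"]); R,t=T[:3,:3],T[:3,3]
    return -R.T@t, R.T@np.array([p[0],-p[1],-1.])
def onz(c,u,v,z):
    o,d=ray(c,u,v); return o+d*(z-o[2])/d[2]
def proj(c,P):
    T=np.array(c["world_to_cam"]); q=np.atleast_2d(P)@T[:3,:3].T+T[:3,3]
    q=q*[1,-1,-1]
    return cv2.projectPoints(q,np.zeros(3),np.zeros(3),c["K"],np.array(c["D"],float))[0][:,0]
E
python3 - <<'E'
from h import *
for n in("scene","side","wrist"):
    c=cam(n); cv2.imwrite(f"pics/{n}0.png",c["frame"]); o,d=ray(c,c["cx"],c["cy"]); print(n,o.round(3),d.round(2))
print(ctrl.get_obs())
E
```

```text
pics
scene [ 0.933 -0.532  1.092] [-0.35  0.39 -0.85]
side [ 0.247 -0.807  0.988] [ 0.24  0.62 -0.74]
wrist [0.549 0.08  0.384] [-0.   -0.27 -0.96]
{'time_s': 0.15, 'qpos': array([-6.66204228e-02,  3.00323075e-01,  1.52140907e+00,  3.42719428e-05,
        1.32067865e+00, -6.66031898e-02]), 'joint_vel': array([-0.000852  , -0.00066629, -0.00065652, -0.00296805, -0.00073946,
        0.00128946]), 'tau': array([-2.50185103e-04, -5.31960297e+01, -3.52822959e+01,  7.07691838e-02,
        2.35654798e-02, -3.66386917e-05]), 'ee_pos': array([5.49817923e-01, 6.98856277e-06, 2.05040295e-01]), 'eef_rot': array([-3.14150508e+00,  8.14111046e-04, -2.56938614e-05]), 'force': array([ 0.51952588, -0.30337475, -0.48462475]), 'moment': array([ 0.02166047, -0.01583417, -0.00796165]), 'grip_width': 0.09403494467269008}
```

View pics/scene0.png

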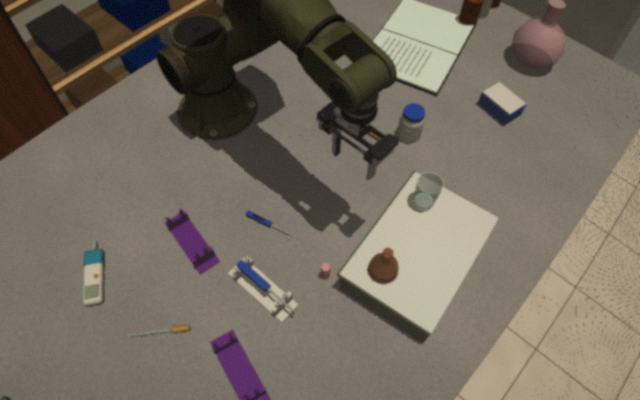

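View pics/side0.png

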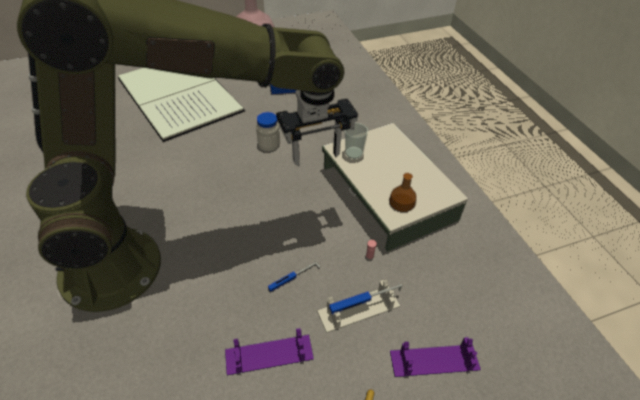

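Scene: shelf corners are near (415,175), (497,217), (430,332), (340,275). The hook lies in the white rest, handle near (255,275). A small decoy hook is at (260,218), the vial at (325,270) and the jar at (411,122).

```bash
cat > m.py <<'E'
from h import *
def blobs(c,lo,hi,box,mn=15):
    hsv=cv2.cvtColor(c["frame"],cv2.COLOR_BGR2HSV); m=cv2.inRange(hsv,lo,hi)
    k=np.zeros_like(m); x0,y0,x1,y1=box; k[y0:y1,x0:x1]=m[y0:y1,x0:x1]
    return [q for q in sorted(cv2.findContours(k,cv2.RETR_EXTERNAL,cv2.CHAIN_APPROX_NONE)[0],key=cv2.contourArea,reverse=True) if cv2.contourArea(q)>mn]
E
python3 - <<'E'
from m import *
C={n:cam(n) for n in("scene","side")}
for n,box in(("scene",(330,165,510,340)),("side",(310,110,480,250))):
    c=C[n]; hsv=cv2.cvtColor(c["frame"],cv2.COLOR_BGR2HSV)
    p=(440,250) if n=="scene" else (380,160); print(n,"shelf hsv",hsv[p[1],p[0]],"bench",hsv[300,400] if n=="scene" else hsv[280,250])
    h=hsv[p[1],p[0]].astype(int)
    b=blobs(c,(10,20,int(h[2])-45),(40,255,255),box)[0]
    hull=cv2.convexHull(b); q=cv2.approxPolyDP(hull,8,True)[:,0]; print("area",cv2.contourArea(hull))
    for u in q: print(u,onz(c,*u,0.09).round(4))
for n,box in(("scene",(220,250,300,320)),("side",(310,275,410,330))):
    c=C[n]
    for b in blobs(c,(100,120,40),(130,255,255),box)[:1]:
        r=cv2.minAreaRect(b); print(n,"handle",r,onz(c,*r[0],0.05).round(4))
        for u in cv2.boxPoints(r): print(u,onz(c,*u,0.054).round(4))
for n,box in(("scene",(310,255,340,285)),("side",(355,230,390,270))):
    for b in blobs(C[n],(0,60,60),(12,255,255),box,5)[:1]+blobs(C[n],(165,60,60),(180,255,255),box,5)[:1]:
        r=cv2.boundingRect(b); print(n,"vial",r,onz(C[n],r[0]+r[2]/2,r[1]+r[3]/2,0.027).round(3))
for n,box in(("scene",(390,95,435,130)),("side",(250,105,285,135))):
    for b in blobs(C[n],(100,120,40),(130,255,255),box,5)[:1]:
        r=cv2.minAreaRect(b); print(n,"jar lid",onz(C[n],*r[0],0.1).round(3))
s=C["scene"]["frame"][220:330,215:355]; t=C["side"]["frame"][260:340,300:420]
a=cv2.resize(s,(700,550),interpolation=cv2.INTER_CUBIC);cv2.imwrite("pics/c1.png",a)
E
```

```text
scene shelf hsv [ 24  39 197] bench [ 24  37 194]
area 13480.0
[415 172] [0.6354 0.1668 0.09  ]
[498 218] [0.8758 0.1973 0.09  ]
[431 332] [ 0.9196 -0.1543  0.09  ]
[340 273] [ 0.6799 -0.1847  0.09  ]
side shelf hsv [ 21  45 198] bench [ 22  36 129]
area 7936.0
[324 145] [0.6377 0.1688 0.09  ]
[393 123] [0.8765 0.1963 0.09  ]
[467 198] [ 0.9206 -0.1558  0.09  ]
[390 229] [ 0.6808 -0.1836  0.09  ]
scene handle ((252.7349090576172, 275.28271484375), (36.932823181152344, 7.249775409698486), 43.15238952636719) [ 0.5197 -0.3187  0.05  ]
[236.78377 265.29727] [ 0.4738 -0.3282  0.054 ]
[241.74217 260.00827] [ 0.4722 -0.3104  0.054 ]
[268.68604 285.26816] [ 0.5677 -0.311   0.054 ]
[263.72766 290.55716] [ 0.5687 -0.3283  0.054 ]
side handle ((349.70001220703125, 302.0999755859375), (8.854375839233398, 42.374515533447266), 71.56504821777344) [ 0.5179 -0.3199  0.05  ]
[328.2     304.59998] [ 0.4684 -0.3116  0.054 ]
[368.40002 291.19995] [ 0.5688 -0.31    0.054 ]
[371.2     299.59998] [ 0.5657 -0.3325  0.054 ]
[331. 313.] [ 0.4667 -0.3335  0.054 ]
scene vial (320, 262, 11, 17) [ 0.633 -0.182  0.027]
side vial (366, 239, 11, 21) [ 0.636 -0.185  0.027]
scene jar lid [0.509 0.33  0.1  ]
side jar lid [0.511 0.329 0.1  ]
```

View pics/c1.png

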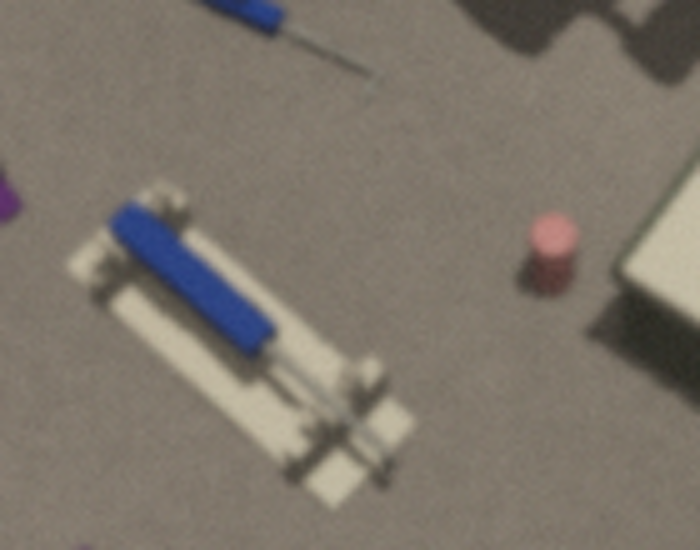

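Four views give: shelf front middle ≈ (0.654,-0.009), yaw ≈ 0.125; hook grip ≈ (0.519,-0.319), yaw ≈ 0, with its leg towards +x. I'll go above the hook with the jaws across its handle.

Request:
play_rows --steps '[[[-1,10,2,0,0,-0.4,0.6],[-2,20,4,0,0,-0.8,0.6],[-3.1,31.9,5,0,0,-1.2,0.6],[-3.1,31.9,5,0,0,-1.5708,0.6],[-3.1,31.9,5,0,0,-1.5708,0.6],[-3.1,31.9,5,0,0,-1.5708,0.6],[-3.1,31.9,5,0,0,-1.5708,0.6],[-3.1,31.9,5,0,0,-1.5708,0.6],[-3.1,31.9,5,0,0,-1.5708,0.6],[-3.1,31.9,5,0,0,-1.5708,0.6],[-3.1,31.9,5,0,0,-1.5708,0.6],[-3.1,31.9,5,0,0,-1.5708,0.6],[-3.1,31.9,5,0,0,-1.5708,0.6],[-3.1,31.9,5,0,0,-1.5708,0.6],[-3.1,31.9,5,0,0,-1.5708,0.6],[-3.1,31.9,5,0,0,-1.5708,0.6]]]'

```text
time_s: 1.58
ee_pos: [0.5189, -0.3189, 0.1551]
eef_rot: [-3.141, -0.0, 1.567]
force: [-0.2, 0.0, -0.9]
grip_width: 0.0563
```

Run:
```python
from m import *
c=cam("wrist"); cv2.imwrite("pics/w1.png",c["frame"])
o=ctrl.get_obs(); print(o["ee_pos"].round(4),o["eef_rot"].round(4),o["force"].round(2),o["qpos"].round(2))
for b in blobs(c,(100,120,30),(130,255,255),(0,0,640,400),200)[:2]:
    r=cv2.minAreaRect(b); print(r,onz(c,*r[0],0.054).round(4)); P=[onz(c,*u,0.054) for u in cv2.boxPoints(r)]; print(np.round(P,4))
```

```text
[ 0.5188 -0.3189  0.1552] [-3.1410e+00 -1.0000e-04  1.5673e+00] [ 0.2  -0.19  0.07] [-0.61  0.47  1.4  -0.    1.27 -2.18]
((319.0, 200.0), (92.0, 18.0), 90.0) [ 0.5161 -0.3175  0.054 ]
[[ 0.4696 -0.326   0.054 ]
 [ 0.4697 -0.3085  0.054 ]
 [ 0.567  -0.3081  0.054 ]
 [ 0.5669 -0.3273  0.054 ]]
((439.8612060546875, 78.0982666015625), (74.20391082763672, 15.661890983581543), 81.25383758544922) [ 0.3997 -0.2052  0.054 ]
[[ 0.3697 -0.2201  0.054 ]
 [ 0.3674 -0.2061  0.054 ]
 [ 0.4313 -0.1892  0.054 ]
 [ 0.4337 -0.204   0.054 ]]
```

View pics/w1.png

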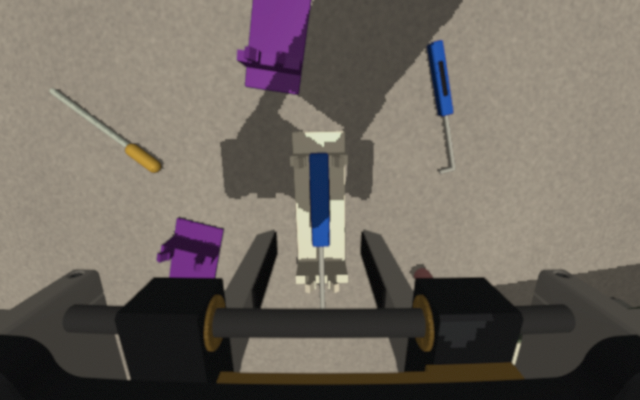

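The hook lies straight along world x in its rest, with its handle at rows 154–246 around column 319. I'll descend and grip.

Request:
play_rows --steps '[[[0.12,0,3,0,0,0.003,0.6],[0.12,0,6,0,0,0.003,0.6],[0.12,0,9,0,0,0.003,0.6],[0.12,0,11,0,0,0.003,0.6],[0.12,0,12.2,0,0,0.003,0.6],[0.12,0,12.9,0,0,0.003,0.6],[0.12,0,12.9,0,0,0.003,0.6],[0.12,0,12.9,0,0,0.003,0.15],[0.12,0,12.9,0,0,0.003,0.15],[0.12,0,12.9,0,0,0.003,0.1],[0.12,0,12.9,0,0,0.003,0.1],[0.12,0,12.9,0,0,0.003,0.1],[0.12,0,12.9,0,0,0.003,0.1]]]' --force 45

```text
time_s: 2.72
ee_pos: [0.5189, -0.3178, 0.0265]
eef_rot: [-3.141, 0.0, 1.564]
force: [-0.3, -0.2, 2.1]
grip_width: 0.0197
```

Gripped. Lift clear, carry over and set the level hook low in front of the shelf at about y=+75 mm (shelf frame).

Request:
play_rows --steps '[[[0,0,-1.5,0,0,0,0.1],[0,0,-3.5,0,0,0,0.1],[0,0,-6,0,0,0,0.1],[0,-1,-8,0,0,0,0.1],[3,-2.5,-8,0,0,-0.02,0.1],[6.5,-4,-8,0,0,-0.05,0.1],[10,-4,-8,0,0,-0.07,0.1],[13.5,-4,-8,0,0,-0.1,0.1],[17,-4,-8,0,0,-0.132,0.1],[20.5,-4,-8,0,0,-0.132,0.1],[24,-4,-8,0,0,-0.132,0.1],[27.5,-4,-8,0,0,-0.132,0.1],[31,-4,-8,0,0,-0.132,0.1],[34,-3.5,-7,0,0,-0.132,0.1],[36.45,-2.55,-5,0,0,-0.132,0.1],[36.45,-2.55,-3,0,0,-0.132,0.1],[36.45,-2.55,-1.2,0,0,-0.132,0.1],[36.45,-2.55,-0.35,0,0,-0.132,0.1],[36.45,-2.55,-0.35,0,0,-0.132,0.1],[36.45,-2.55,-0.35,0,0,-0.132,0.1]]]' --force 45

```text
time_s: 4.38
ee_pos: [0.4959, 0.0466, 0.0303]
eef_rot: [-3.141, 0.0, 1.696]
force: [-0.3, -0.2, -1.1]
grip_width: 0.0196
```

```bash
cat > s.py <<'E'
from m import *
O=np.array([.654,-.009]); a=.125
ex=np.array([np.cos(a),np.sin(a)]); ey=np.array([-ex[1],ex[0]])
def st():
    o=ctrl.get_obs(); p=o["ee_pos"]; yaw=o["eef_rot"][2]-np.pi/2
    L=p[:2]+.13*np.array([np.cos(yaw),np.sin(yaw)])-O
    print("t",round(o["time_s"],2),"leg shelf mm",(1000*np.array([L@ex,L@ey])).round(1),"legend z",round(1000*p[2]-3.5,1),"yaw",round(yaw,4),"F shelf",round(float(o["force"][:2]@ex),2),round(float(o["force"][:2]@ey),2),round(float(o["force"][2]),2),"M",o["moment"].round(2),"w",round(o["grip_width"],4))
E
python3 - <<'E'
from s import *
st()
c=cam("side"); cv2.imwrite("pics/s1.png",cv2.resize(c["frame"][90:290,220:480],(780,600),interpolation=cv2.INTER_CUBIC))
for i in range(3): cam("side"); st()
E
```

```text
t 4.38 leg shelf mm [-19.9  74.9] legend z 26.8 yaw 0.125 F shelf -0.29 -0.19 -1.07 M [ 0.04 -0.06 -0.01] w 0.0196
t 4.48 leg shelf mm [-19.4  74.8] legend z 27.6 yaw 0.1251 F shelf 1.27 -0.43 -0.96 M [ 0.07 -0.04  0.06] w 0.0195
t 4.53 leg shelf mm [-19.4  74.8] legend z 27.6 yaw 0.1251 F shelf -0.74 0.36 -1.1 M [ 0.08 -0.05 -0.04] w 0.02
t 4.58 leg shelf mm [-19.5  74.9] legend z 27.5 yaw 0.1251 F shelf 0.87 -0.55 -0.76 M [0.12 0.   0.  ] w 0.0197
```

View pics/s1.png

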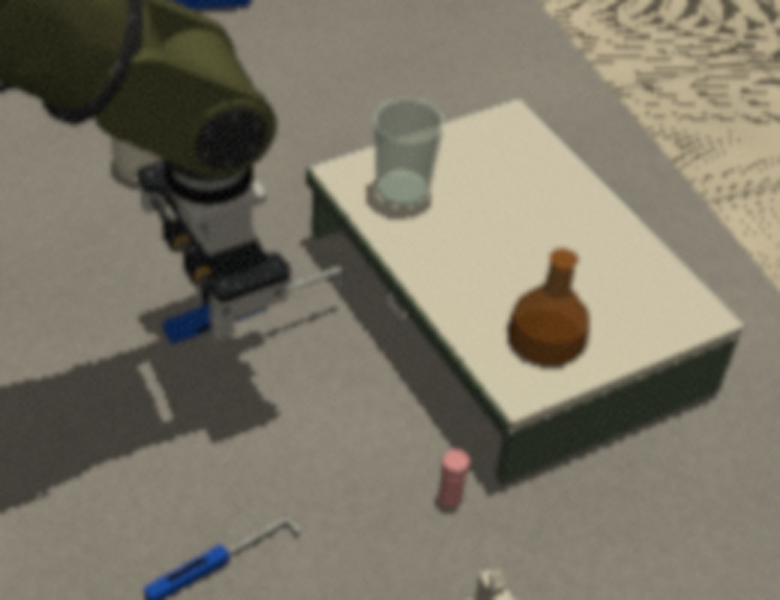

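The level hook is clear in front of the shelf. The hidden wall is next: feel forward at y=+75, away from the handle.

Request:
play_rows --steps '[[[0,1,0,0,0,0,0.1],[0,2,0,0,0,0,0.1],[0,3,0,0,0,0,0.1],[0,3.8,0,0,0,0,0.1],[0,4.3,0,0,0,0,0.1],[0,4.3,0,0,0,0,0.1],[0,4.3,0,0,0,0,0.1]]]'

```text
time_s: 5.17
ee_pos: [0.5388, 0.052, 0.031]
eef_rot: [3.14, 0.0, 1.696]
force: [0.5, -0.3, -0.6]
grip_width: 0.0194
```

```bash
cat >> s.py <<'E'
def av(n=4):
    F=[]
    for i in range(n):
        o=ctrl.get_obs(); F.append(np.r_[o["force"][:2]@ex,o["force"][:2]@ey,o["force"][2],o["moment"]]); ctrl.camera("wrist")
    st(); print("AVG F shelf",np.mean(F,0).round(2),"sd",np.std(F,0)[:3].round(1))
E
python3 -c "
from s import *
av()"
```

```text
t 5.37 leg shelf mm [23.2 74.9] legend z 27.6 yaw 0.125 F shelf 0.23 0.08 -0.95 M [0.13 0.01 0.01] w 0.0197
AVG F shelf [ 0.63 -0.3  -1.13  0.09 -0.04  0.02] sd [0.3 0.2 0.6]
```

Request:
play_rows --steps '[[[0,0.2,0,0,0,0,0.1],[0,0.4,0,0,0,0,0.1],[0,0.4,0,0,0,0,0.1],[0,0.4,0,0,0,0,0.1]]]'

```text
time_s: 5.7
ee_pos: [0.5427, 0.0525, 0.0311]
eef_rot: [3.14, 0.0, 1.696]
force: [-0.5, 0.2, -1.3]
grip_width: 0.0197
```

```bash
python3 -c "
from s import *
av()"
```

```text
t 5.9 leg shelf mm [27.1 74.9] legend z 27.6 yaw 0.1251 F shelf 0.36 0.26 -1.05 M [ 0.16 -0.05  0.01] w 0.0195
AVG F shelf [-0.23  0.03 -1.19  0.11 -0.02  0.01] sd [0.2 0.2 0.3]
```

Request:
play_rows --steps '[[[0,0.15,0,0,0,0,0.1],[0,0.3,0,0,0,0,0.1],[0,0.3,0,0,0,0,0.1],[0,0.3,0,0,0,0,0.1]]]'

```text
time_s: 6.23
ee_pos: [0.5456, 0.0529, 0.031]
eef_rot: [3.14, 0.0, 1.696]
force: [-0.4, 1.1, -0.9]
grip_width: 0.0197
```

```bash
python3 -c "
from s import *
av()"
```

```text
t 6.43 leg shelf mm [30.1 74.9] legend z 27.6 yaw 0.1251 F shelf 0.29 -0.15 -1.48 M [ 0.12 -0.07 -0.04] w 0.0195
AVG F shelf [-0.34  0.28 -1.11  0.14 -0.03 -0.02] sd [0.3 0.6 0.3]
```

Request:
play_rows --steps '[[[0,0.15,0,0,0,0,0.1],[0,0.3,0,0,0,0,0.1],[0,0.3,0,0,0,0,0.1],[0,0.3,0,0,0,0,0.1]]]'

```text
time_s: 6.77
ee_pos: [0.5486, 0.0532, 0.031]
eef_rot: [3.14, 0.0, 1.696]
force: [-0.2, 0.0, -0.1]
grip_width: 0.0196
```

```bash
python3 -c "
from s import *
av()"
```

```text
t 6.97 leg shelf mm [33.1 74.9] legend z 27.5 yaw 0.1251 F shelf -1.17 0.47 -1.94 M [ 0.11 -0.04  0.01] w 0.0195
AVG F shelf [-0.05 -0.08 -1.17  0.11 -0.01  0.  ] sd [0.5 0.6 0.9]
```

Request:
play_rows --steps '[[[0,0.1,0,0,0,0,0.1],[0,0.25,0,0,0,0,0.1],[0,0.25,0,0,0,0,0.1],[0,0.25,0,0,0,0,0.1]]]'

```text
time_s: 7.3
ee_pos: [0.5496, 0.0534, 0.0305]
eef_rot: [-3.139, 0.0, 1.696]
force: [-9.7, -1.4, 0.2]
grip_width: 0.0199
```

```bash
python3 -c "
from s import *
av()"
```

```text
t 7.5 leg shelf mm [34.2 74.9] legend z 27.0 yaw 0.1251 F shelf -9.58 -0.04 1.92 M [-0.09  1.43  0.  ] w 0.0198
AVG F shelf [-9.95 -0.61  1.28 -0.13  1.47 -0.02] sd [0.2 0.3 0.7]
```

Wall found: stiff contact (~10 N) with the leg at x≈33, and the tray did not give, so it is at home. Back off to 8 mm before the wall, use a softer grip to limit side force, and start the sideways sweep.

Request:
play_rows --steps '[[[0,-0.4,0,0,0,0,0.1],[0,-0.65,0,0,0,0,0.1],[-0.4,-0.65,-0.2,0,0,0,0.1],[-0.8,-0.65,-0.2,0,0,0,0.1],[-1.1,-0.65,-0.2,0,0,0,0.1],[-1.1,-0.65,-0.2,0,0,0,0.1]]]' --force 30

```text
time_s: 8.0
ee_pos: [0.5448, 0.041, 0.0327]
eef_rot: [-3.14, 0.0, 1.695]
force: [0.5, 0.4, -1.1]
grip_width: 0.0199
```

```bash
python3 -c "
from s import *
av()
c=cam('side')
o,d=ray(c,220+397/3,90+303/3)
e=np.r_[ex,0];f=np.r_[ey,0];O3=np.r_[O,0]
for X in (0,-.05):
    k=(X-(o-O3)@e)/(d@e);P=o+k*d-O3;print(X,P@e,P@f,P[2])
print(onz(c,220+397/3,90+303/3,0))
g=c['frame']; print(g[186:197,345:360].mean(2).astype(int))
cv2.imwrite('pics/raw.png',cv2.resize(g[140:240,300:400],(600,600),interpolation=cv2.INTER_CUBIC))
"
```

```text
t 8.2 leg shelf mm [27.7 64. ] legend z 29.0 yaw 0.125 F shelf 0.09 0.12 -1.31 M [ 0.08 -0.04 -0.04] w 0.0197
AVG F shelf [ 0.47  0.24 -1.33  0.09 -0.05  0.01] sd [0.3 0.4 0.3]
0 5.2119688040654453e-17 -0.001415232904318044 0.06541525998042097
-0.05 -0.049999999999999996 -0.07496814473271711 0.15710349265084544
[0.68302827 0.04611041 0.        ]
[[ 64  61  61  58  49  37  35  41  60  95 139 174 186 190 189]
 [ 62  62  62  61  57  52  40  34  43  68 109 149 177 187 188]
 [ 64  65  64  65  70  67  51  38  38  50  81 117 154 180 188]
 [ 64  65  65  70  78  76  60  39  32  38  56  85 120 159 182]
 [ 63  64  64  68  78  81  68  50  37  34  38  59  89 134 173]
 [ 65  63  65  64  73  78  73  63  45  37  36  43  64 102 146]
 [ 64  65  64  66  68  75  81  75  59  46  36  36  44  73 112]
 [ 63  64  64  64  63  66  75  80  75  60  48  37  38  53  81]
 [ 65  64  63  65  64  64  70  77  81  76  63  43  34  40  59]
 [ 65  62  63  64  64  63  65  69  80  80  69  50  37  33  43]
 [ 64  65  65  63  64  63  65  64  69  74  64  56  42  35  35]]
```

Request:
play_rows --steps '[[[-0.3,0,0,0,0,0,0.1],[-0.6,0,0,0,0,0,0.1],[-0.6,0,0,0,0,0,0.1],[-0.6,0,0,0,0,0,0.1]]]'

```text
time_s: 8.58
ee_pos: [0.5453, 0.0356, 0.0325]
eef_rot: [-3.139, 0.0, 1.696]
force: [-0.5, 0.3, -0.8]
grip_width: 0.0201
```

```bash
python3 -c "
from s import *
av(3)"
```

```text
t 8.73 leg shelf mm [27.8 58. ] legend z 29.0 yaw 0.1251 F shelf 0.42 0.01 -2.02 M [ 0.14 -0.04  0.05] w 0.0198
AVG F shelf [ 0.02  0.13 -0.71  0.08 -0.03  0.02] sd [0.4 0.1 0.1]
```

Request:
play_rows --steps '[[[-0.3,0,0,0,0,0,0.1],[-0.6,0,0,0,0,0,0.1],[-0.6,0,0,0,0,0,0.1]]]'

```text
time_s: 8.98
ee_pos: [0.5459, 0.0297, 0.0324]
eef_rot: [-3.138, -0.0, 1.696]
force: [-2.3, 3.0, -1.0]
grip_width: 0.0198
```

```bash
python3 -c "
from s import *
av(3)"
```

```text
t 9.13 leg shelf mm [27.5 52.3] legend z 28.9 yaw 0.1254 F shelf -1.78 3.85 -0.15 M [0.74 0.38 0.45] w 0.0197
AVG F shelf [-2.03  3.33 -0.54  0.75  0.38  0.5 ] sd [0.2 0.1 0.5]
```

Contact: +3.3 N sideways, −2 N in x, which fits the leg meeting the pivot end of the wire obliquely. Ease back slightly to pin down where contact starts.

Request:
play_rows --steps '[[[0.1,0,0,0,0,0,0.1],[0.15,0,0,0,0,0,0.1],[0.15,0,0,0,0,0,0.1]]]'

```text
time_s: 9.38
ee_pos: [0.5455, 0.0316, 0.0323]
eef_rot: [-3.138, -0.0, 1.696]
force: [-2.0, 1.9, -0.7]
grip_width: 0.0197
```

```bash
python3 -c "
from s import *
av(3)"
```

```text
t 9.53 leg shelf mm [27.5 53.8] legend z 28.9 yaw 0.1253 F shelf -2.47 2.51 -0.43 M [0.46 0.26 0.26] w 0.02
AVG F shelf [-1.66  2.27 -0.74  0.47  0.26  0.29] sd [0.2 0.2 0.5]
```

Extrapolated onset is y≈56.5, so the handle centre is at y≈+38. Draw back, shift over, go in above the bar and check.

Request:
play_rows --steps '[[[0.5,0,0,0,0,0,0.1],[0.6,-1,0,0,0,0,0.1],[0.6,-2.5,0,0,0,0,0.1],[0.3,-3.3,0,0,0,0,0.1],[-0.8,-3.3,0,0,0,0,0.1],[-1.6,-3.3,0,0,0,0,0.1],[-1.6,-3.3,0,0,0,0,0.1],[-1.6,-2.5,0,0,0,0,0.1],[-1.6,-1.5,0,0,0,0,0.1],[-1.6,-0.8,0,0,0,0,0.1],[-1.6,-0.4,0,0,0,0,0.1],[-1.6,-0.4,0,0,0,0,0.1]]]' --force 45

```text
time_s: 10.53
ee_pos: [0.5444, 0.0154, 0.0322]
eef_rot: [-3.139, -0.0, 1.696]
force: [-0.4, 0.1, -1.1]
grip_width: 0.0197
```

```bash
python3 -c "
from s import *
av(3)"
```

```text
t 10.68 leg shelf mm [23.2 37.9] legend z 28.7 yaw 0.1255 F shelf -0.59 0.34 -0.95 M [ 0.09 -0.03 -0.02] w 0.0196
AVG F shelf [-0.27  0.18 -1.27  0.11 -0.02  0.01] sd [0.3 0.3 0.2]
```

Request:
play_rows --steps '[[[0,0.25,0,0,0,0,0.1],[0,0.5,0,0,0,0,0.1],[0,0.55,0,0,0,0,0.1],[0,0.55,0,0,0,0,0.1]]]'

```text
time_s: 11.02
ee_pos: [0.5489, 0.0159, 0.0322]
eef_rot: [-3.138, -0.0, 1.696]
force: [-0.4, 0.7, -1.7]
grip_width: 0.0192
```

```bash
python3 -c "
from s import *
av(3)"
```

```text
t 11.17 leg shelf mm [28.7 37.9] legend z 28.7 yaw 0.1255 F shelf -0.19 0.78 -1.39 M [ 0.1  -0.03  0.04] w 0.0197
AVG F shelf [-0.4   0.2  -1.17  0.11 -0.05 -0.01] sd [0.2 0.4 0.6]
```

Request:
play_rows --steps '[[[0,0,0.3,0,0,0,0.1],[0,0,0.6,0,0,0,0.1],[0,0,0.9,0,0,0,0.1],[0,0,0.9,0,0,0,0.1]]]'

```text
time_s: 11.5
ee_pos: [0.5483, 0.0159, 0.0223]
eef_rot: [-3.137, -0.0, 1.696]
force: [-0.5, -0.5, -0.8]
grip_width: 0.0198
```

```bash
python3 -c "
from s import *
av(3)"
```

```text
t 11.65 leg shelf mm [28.6 37.9] legend z 19.6 yaw 0.1255 F shelf 0.8 0.4 -1.21 M [ 0.08 -0.02 -0.01] w 0.0196
AVG F shelf [-0.16 -0.3  -0.82  0.12  0.01  0.  ] sd [0.3 0.5 0.1]
```

Request:
play_rows --steps '[[[0,0,0.3,0,0,0,0.1],[0,0,0.6,0,0,0,0.1],[0,0,0.9,0,0,0,0.1],[0,0,0.9,0,0,0,0.1]]]'

```text
time_s: 11.98
ee_pos: [0.5483, 0.0159, 0.0134]
eef_rot: [-3.137, -0.0, 1.696]
force: [-0.1, 0.1, -0.7]
grip_width: 0.0195
```

```bash
python3 -c "
from s import *
av(3)"
```

```text
t 12.13 leg shelf mm [28.6 37.9] legend z 10.6 yaw 0.1255 F shelf -0.11 0.4 -0.72 M [ 0.11  0.01 -0.02] w 0.0195
AVG F shelf [ 0.39 -0.11 -0.45  0.08 -0.06  0.01] sd [0.3 0.2 0.2]
```

Nothing was touched on the way down, so the leg is inside the U. Draw back, raising with the swinging bar.

Request:
play_rows --steps '[[[0,-0.3,0,0,0,0,0.1],[0,-0.6,0,0,0,0,0.1],[0,-0.9,-0.1,0,0,0,0.1],[0,-1.2,-0.3,0,0,0,0.1],[0,-1.4,-0.6,0,0,0,0.1],[0,-1.6,-1,0,0,0,0.1],[0,-1.8,-1.3,0,0,0,0.1],[0,-2.1,-1.4,0,0,0,0.1],[0,-2.1,-1.4,0,0,0,0.1],[0,-2.1,-1.4,0,0,0,0.1]]]'

```text
time_s: 12.97
ee_pos: [0.5277, 0.0132, 0.0282]
eef_rot: [-3.137, -0.0, 1.696]
force: [2.3, -0.1, -0.3]
grip_width: 0.0197
```

```bash
python3 -c "
from s import *
av(3)"
```

```text
t 13.12 leg shelf mm [ 7.4 37.9] legend z 24.4 yaw 0.1255 F shelf 0.4 0.4 -0.02 M [ 0.08 -0.31 -0.03] w 0.0199
AVG F shelf [ 1.83 -0.69 -0.34  0.14 -0.4   0.01] sd [0.3 0.3 0.2]
```

Engaged (about 2 N pull). Draw out most of the way at a moderate speed.

Request:
play_rows --steps '[[[0,-0.5,-0.1,0,0,0,0.1],[0,-1.1,-0.1,0,0,0,0.1],[0,-1.7,-0.1,0,0,0,0.1],[0,-2.3,-0.1,0,0,0,0.1],[0,-2.9,-0.1,0,0,0,0.1],[0,-3.5,-0.1,0,0,0,0.1],[0,-4.1,-0.1,0,0,0,0.1],[0,-4.7,-0.1,0,0,0,0.1],[0,-5.3,-0.1,0,0,0,0.1],[0,-5.9,-0.1,0,0,0,0.1],[0,-6.5,-0.1,0,0,0,0.1],[0,-7,-0.1,0,0,0,0.1]]]'

```text
time_s: 14.12
ee_pos: [0.4576, 0.0044, 0.0293]
eef_rot: [-3.137, -0.0, 1.696]
force: [3.6, 0.2, -1.6]
grip_width: 0.0196
```

```bash
python3 -c "
from s import *
av(3)
c=cam('scene'); cv2.imwrite('pics/sc2.png',cv2.resize(c['frame'][130:330,280:510],(690,600),interpolation=cv2.INTER_CUBIC))"
```

```text
t 14.27 leg shelf mm [-63.2  37.9] legend z 25.7 yaw 0.1255 F shelf 0.08 0.02 -1.56 M [ 0.1  -0.08 -0.07] w 0.0198
AVG F shelf [ 1.45 -0.06 -1.06  0.14 -0.28  0.05] sd [1.6 0.5 0.5]
```

View pics/sc2.png

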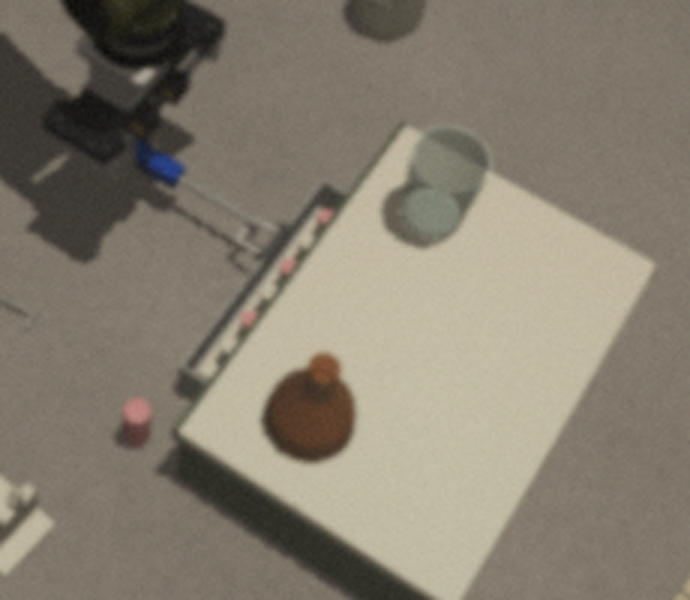

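The tray is out about 38 mm, caught by the wire handle at image (245,240). Pull 3 cm more, slowing down, then creep to the stop.

Request:
play_rows --steps '[[[0,-0.5,0,0,0,0,0.1],[0,-1,0,0,0,0,0.1],[0,-1.5,0,0,0,0,0.1],[0,-2,0,0,0,0,0.1],[0,-2.4,0,0,0,0,0.1],[0,-2.7,0,0,0,0,0.1],[0,-2.9,0,0,0,0,0.1],[0,-3.0,0,0,0,0,0.1],[0,-3.1,0,0,0,0,0.1]]]'

```text
time_s: 15.07
ee_pos: [0.4271, 0.0006, 0.0294]
eef_rot: [-3.136, -0.0, 1.696]
force: [3.9, -0.0, -0.6]
grip_width: 0.0197
```

```bash
python3 -c "
from s import *
st();st()"
```

```text
t 15.07 leg shelf mm [-93.9  37.9] legend z 25.9 yaw 0.1254 F shelf 3.83 -0.53 -0.63 M [ 0.17 -0.65 -0.03] w 0.0197
t 15.07 leg shelf mm [-93.9  37.9] legend z 25.9 yaw 0.1254 F shelf 3.83 -0.53 -0.63 M [ 0.17 -0.65 -0.03] w 0.0197
```

Request:
play_rows --steps '[[[0,-0.1,0,0,0,0,0.1],[0,-0.2,0,0,0,0,0.1],[0,-0.25,0,0,0,0,0.1]]]'

```text
time_s: 15.32
ee_pos: [0.4246, 0.0003, 0.0294]
eef_rot: [-3.136, -0.0, 1.696]
force: [3.7, -0.3, -1.6]
grip_width: 0.0197
```

Request:
play_rows --steps '[[[0,-0.05,0,0,0,0,0.1],[0,-0.1,0,0,0,0,0.1],[0,-0.15,0,0,0,0,0.1]]]'

```text
time_s: 15.57
ee_pos: [0.4231, 0.0001, 0.0294]
eef_rot: [-3.136, -0.0, 1.696]
force: [4.0, -0.2, -1.2]
grip_width: 0.0194
```

Request:
play_rows --steps '[[[0,-0.05,0,0,0,0,0.1],[0,-0.1,0,0,0,0,0.1],[0,-0.15,0,0,0,0,0.1]]]'

```text
time_s: 15.82
ee_pos: [0.4226, -0.0001, 0.0298]
eef_rot: [-3.139, -0.0, 1.696]
force: [9.1, 0.5, -1.7]
grip_width: 0.0194
```

```bash
python3 -c "
from s import *
av(4)"
```

```text
t 16.02 leg shelf mm [-98.4  37.7] legend z 26.3 yaw 0.1255 F shelf 8.71 -0.04 -1.75 M [ 0.3  -1.63  0.06] w 0.0199
AVG F shelf [ 9.06 -0.03 -1.5   0.34 -1.64 -0.  ] sd [0.2 0.4 0.4]
```

9 N on the stop, a firm bearing, and the position agrees with the geometry. Ease forward to slacken, then lift out of the handle.

Request:
play_rows --steps '[[[0,0.3,0,0,0,0,0.1],[0,0.6,0,0,0,0,0.1],[0,0.9,0,0,0,0,0.1],[0,0.9,0,0,0,0,0.1],[0,0.9,0,0,0,0,0.1]]]'

```text
time_s: 16.43
ee_pos: [0.4314, 0.0011, 0.0296]
eef_rot: [-3.138, -0.0, 1.696]
force: [-0.7, 0.1, -1.4]
grip_width: 0.0198
```

```bash
python3 -c "
from s import *
av(3)"
```

```text
t 16.58 leg shelf mm [-89.6  37.8] legend z 26.2 yaw 0.1254 F shelf 1.15 -0.34 -0.62 M [ 0.11 -0.06  0.01] w 0.0196
AVG F shelf [-0.49 -0.38 -1.1   0.11 -0.06 -0.01] sd [0.2 0.4 0.2]
```

Request:
play_rows --steps '[[[0,0,-0.5,0,0,0,0.1],[0,0,-1.2,0,0,0,0.1],[0,0,-2.2,0,0,0,0.1],[0,0,-4,0,0,0,0.1],[0,0,-6.5,0,0,0,0.1],[-2,0,-8,0,0,0,0.1],[-5,0,-8,0,0,0.02,0.1],[-8.5,0,-8,0,0,0.05,0.1],[-12,0,-8,0,0,0.08,0.1],[-15.5,1,-8,0,0,0.11,0.1],[-19,2,-8,0,0,0.132,0.1],[-22.5,3,-8,0,0,0.132,0.1],[-26,4,-8,0,0,0.132,0.1],[-29.5,4.7,-8,0,0,0.132,0.1],[-32,4.7,-8,0,0,0.132,0.1],[-32.73,4.7,-8,0,0,0.132,0.1],[-32.73,4.7,-8,0,0,0.132,0.1],[-32.73,4.7,-8,0,0,0.132,0.1]]]'

```text
time_s: 18.08
ee_pos: [0.519, -0.3171, 0.1099]
eef_rot: [-3.138, 0.0, 1.564]
force: [1.0, 1.0, -1.2]
grip_width: 0.0202
```

Run:
```python
from s import *
av(3); o=ctrl.get_obs(); print(o["ee_pos"].round(4),o["eef_rot"].round(4))
a=cam("side"); b=cam("scene")
A=cv2.resize(a["frame"][240:340,280:440],(800,500),interpolation=cv2.INTER_CUBIC); cv2.imwrite("pics/s3.png",A)
B=cv2.resize(b["frame"][130:330,210:510],(800,533),interpolation=cv2.INTER_CUBIC); cv2.imwrite("pics/sc3.png",B)
for yy,n in ((0,"grip"),(.13,"leg end")): # expected hook points in the side picture
    P=np.r_[o["ee_pos"][:2]+[yy,0],o["ee_pos"][2]+.0185-(.022 if yy else 0)]; print(n,(proj(a,P)-[280,240])*5,(proj(b,P)-[210,130])*8/3)
```

```text
t 18.23 leg shelf mm [ -43.1 -305.2] legend z 106.5 yaw -0.0054 F shelf 0.32 -0.92 -1.8 M [ 0.06 -0.07  0.01] w 0.0198
AVG F shelf [ 0.35  0.47 -1.26  0.11 -0.02  0.02] sd [0.7 0.3 0.1]
[ 0.5193 -0.3165  0.11  ] [-3.1386e+00  3.0000e-04  1.5654e+00]
grip [[360.20376864 209.46429161]] [[104.20002708 349.29905925]]
leg end [[620.96615876 154.38759848]] [[214.36619235 458.09750969]]
```

View pics/s3.png

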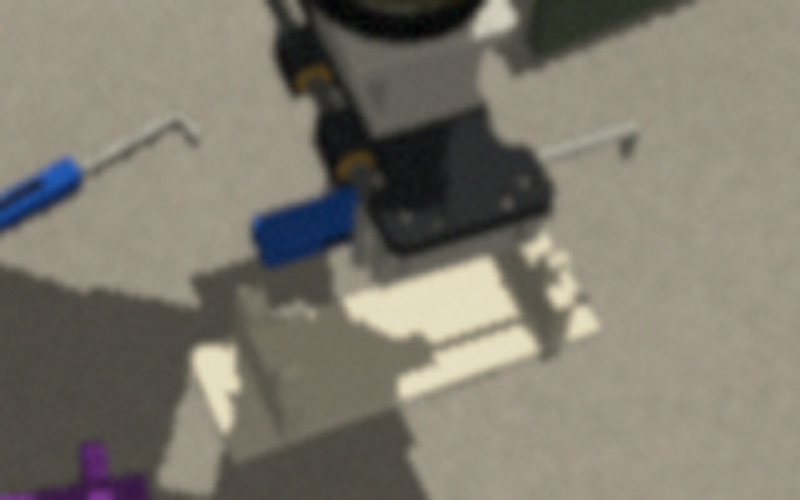

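View pics/sc3.png

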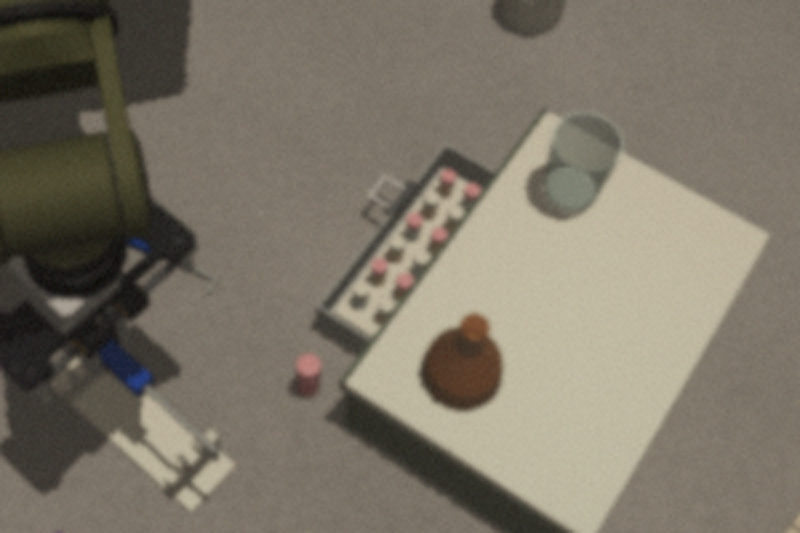

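Side view: leg tip at about (626,153), predicted (621,154), so the hook has not slipped. Scene view: tray out; vial, beaker and flask as before. Lower the hook towards the rest.

Request:
play_rows --steps '[[[-0.13,-0.04,2,0,0,0,0.1],[-0.13,-0.04,4,0,0,0,0.1],[-0.13,-0.04,5.2,0,0,0,0.1],[-0.13,-0.04,6,0,0,0,0.1],[-0.13,-0.04,6.4,0,0,0,0.1],[-0.13,-0.04,6.8,0,0,0,0.1],[-0.13,-0.04,7.2,0,0,0,0.1],[-0.13,-0.04,7.2,0,0,0,0.1],[-0.13,-0.04,7.2,0,0,0,0.1]]]'

```text
time_s: 19.08
ee_pos: [0.5189, -0.3183, 0.0383]
eef_rot: [-3.139, 0.001, 1.565]
force: [-0.6, -0.1, -1.2]
grip_width: 0.0198
```

```bash
python3 -c "
from s import *
av(3); o=ctrl.get_obs(); print(o['ee_pos'].round(4),o['eef_rot'].round(4))"
```

```text
t 19.23 leg shelf mm [ -43.7 -307. ] legend z 34.9 yaw -0.0055 F shelf 0.45 -0.55 -1.4 M [ 0.13 -0.05 -0.09] w 0.0199
AVG F shelf [-0.07 -0.09 -0.77  0.1  -0.05 -0.02] sd [0.4 0.3 0.3]
[ 0.5189 -0.3183  0.0384] [-3.1393e+00  9.0000e-04  1.5653e+00]
```

Request:
play_rows --steps '[[[0.04,0,0.3,0,0,0,0.1],[0.04,0,0.6,0,0,0,0.1],[0.04,0,0.9,0,0,0,0.1],[0.04,0,1.1,0,0,0,0.1],[0.04,0,1.15,0,0,0,0.1],[0.04,0,1.15,0,0,0,0.1]]]'

```text
time_s: 19.73
ee_pos: [0.5188, -0.3179, 0.0268]
eef_rot: [-3.139, 0.001, 1.565]
force: [0.6, 0.3, -1.8]
grip_width: 0.0194
```

```bash
python3 -c "
from s import *
av(3); o=ctrl.get_obs(); print(o['ee_pos'].round(4),o['eef_rot'].round(4))"
```

```text
t 19.88 leg shelf mm [ -43.7 -306.6] legend z 23.5 yaw -0.0055 F shelf -0.45 0.13 -1.22 M [ 0.09 -0.03 -0.05] w 0.0194
AVG F shelf [ 0.1   0.45 -1.06  0.1  -0.04  0.  ] sd [0.5 0.3 0.5]
[ 0.5189 -0.3179  0.027 ] [-3.1394e+00  9.0000e-04  1.5653e+00]
```

Right at the seat height with no side force. Open and lift away.

Request:
play_rows --steps '[[[0,0,0.05,0,0,0,0.1],[0,0,0.05,0,0,0,0.3],[0,0,0.05,0,0,0,0.55],[0,0,0.05,0,0,0,0.55],[0,0,0.05,0,0,0,0.55],[0,0,0.05,0,0,0,0.55],[0,0,-1,0,0,0,0.55],[0,0,-3,0,0,0,0.55],[0,0,-6,0,0,0,0.55],[0,0,-9,0,0,0,0.55],[0,0,-12.8,0,0,0,0.55],[0,0,-12.8,0,0,0,0.55],[0,-2,-16,0,0,0,0.55],[0,-6,-16,0,0,0,0.55],[0,-10,-16,0,0,0,0.55],[0,-10,-16,0,0,0,0.55]]]'

```text
time_s: 21.22
ee_pos: [0.4146, -0.3167, 0.1877]
eef_rot: [-3.138, 0.001, 1.564]
force: [0.7, 0.3, 1.0]
grip_width: 0.0518
```

Run:
```python
from s import *
st()
C={n:cam(n) for n in("scene","side")}
for n,box in(("scene",(220,250,300,320)),("side",(310,275,410,330))):
    c=C[n]
    for b in blobs(c,(100,120,40),(130,255,255),box)[:1]:
        r=cv2.minAreaRect(b); print(n,"handle",r,onz(c,*r[0],0.05).round(4))
A=cv2.resize(C["side"]["frame"][110:340,230:480],(652,600),interpolation=cv2.INTER_CUBIC); cv2.imwrite("pics/s4.png",A)
```

```text
t 21.22 leg shelf mm [-147.1 -292.6] legend z 184.2 yaw -0.0072 F shelf 0.75 0.18 1.0 M [ 0.07 -0.06  0.04] w 0.0518
scene handle ((252.43536376953125, 275.09033203125), (37.57737350463867, 7.257837295532227), 43.72697067260742) [ 0.5189 -0.3188  0.05  ]
side handle ((349.8000183105469, 301.8999938964844), (9.17060375213623, 42.058292388916016), 71.56504821777344) [ 0.5183 -0.3195  0.05  ]
```

View pics/s4.png

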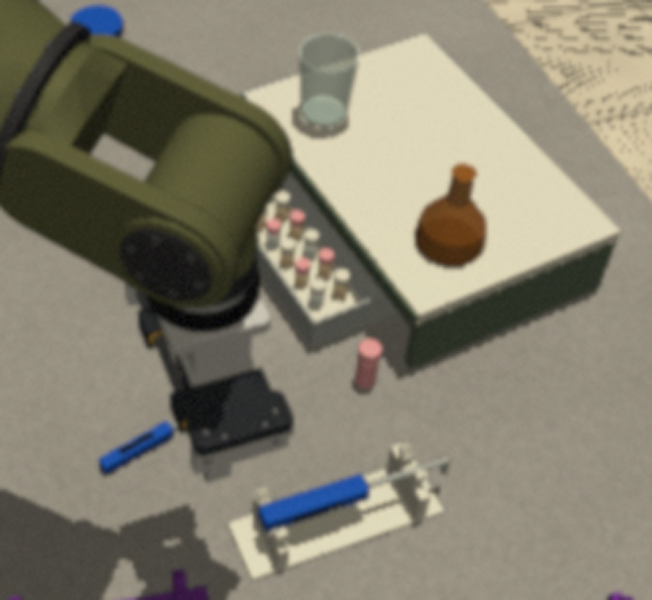

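The hook is back in its rest, within 1 mm of where it was. The tray is out, the rest undisturbed and the hand clear.

```bash
python3 -c "
from station import ctrl
print(ctrl.hand_in())"
```

```text
the job is handed in; nothing more can be done
None
```

The tray is out on its stop and the hook is back in its rest. The job was handed in at about 21 s of the 72 s allowed.

**Finding the handle:** With the hook I felt the tray's front wall, then swept sideways. It met the handle's wire at about 3.3 N, which put the handle's centre about 38 mm to the left of the shelf's middle (+y).

**Drawing out:** I lowered the leg inside the handle without touching anything. The tray then came out at 2 to 4 N until the pull rose to a steady 9 N on the stop, at the position the geometry predicted. I slackened the hook, and the force fell back to zero before I lifted it out.

**Last checks:**
- **Hook:** its handle measures within 1 to 2 mm of where it lay at the start, in both the scene and side views.
- **Surroundings:** the beaker, flask and loose vial look undisturbed in the pictures. The jar was mostly hidden by the arm in the last one, but nothing came near it.
- **Tray:** I did not measure its position again after letting go; the last picture shows it out.

**One touch firmer than meant:** when the leg first met the wall, the force jumped to about 10 N within one 2.5 mm step. The tray did not give, so it was already at home, and I backed off.

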